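# Close and hold the filter cover of the studio fume extractor

## Task

The fume extractor has its new filter in and its hinged cover is standing open. Turn the wing fastener on the rim until the wing lines up with its slot in the cover, then fold the cover down over the wing without slamming or forcing it. Finish while holding the cover pressed fully shut on its gasket with the wing still in line with the slot, so that I can lock it, and leave everything else on the bench where it is.

Things in the scene. Friction and masses are not known exactly. Their poses are not given: they have to be found in the camera images.
- extractor: bench fume extractor, white steel box fixed to the bench, 325 by 240 mm; the rim of its filter bay is 100 mm high, the fan section beyond x = +55 mm 120 mm. Origin on the bench; the box runs from x = -145 to +180. x from the louvred front to the fan section, y to the hinge side, z up. The rim by the fastener is flat from y = -120 to -58 mm; there a foam gasket strip 8 mm wide stands 9 mm high
- wing_mid (a point): middle of the wing of the quarter-turn fastener, on its turning axis, 25 mm above the rim, at (-40, -75) mm in the extractor's frame. The steel wing is an upright plate 36 mm long, 8 mm thick and 26 mm high (12 to 38 mm above the rim) on a thin neck; x runs along the wing, z up
- wing (a joint): turn of the wing (rad), anticlockwise from above positive: 0 = along the extractor's x, parallel to the cover's free edge and in line with the slot; pi/2 = across the slot, where it would lock a shut cover. Stiff (0.06 N m) from -1.75 to 1.75, stays where left, no stop or click at 0. More than about 0.3 out of line it catches the cover and keeps it some 30 mm open
- cover (a joint): opening angle of the grey cover (rad): 0 = fully shut on a rigid stop, pi/2 = upright, at most 1.95. A friction hinge (0.4 N m) lets it stay at any angle above 0.04. Over the last 0.033 (5 mm) the gasket pushes back: pressing it shut 160 mm from the hinge takes about 8 to 12 N, and let go it springs up again by about 0.025 to 0.03
- hinge_axis (a point): middle of the cover's hinge axis, 116 mm above the bench, at (-40, +100) mm in the extractor's frame; the axis runs along its x. Fixed. The cover is a plate 210 mm long along the hinge, centred here, from 6 to 200 mm from the axis, 5 mm thick; shut, its outer face lies 7 mm below the axis. It opens up and over from the fastener side (-y) to the hinge side (+y); the outer face then looks to +y
- cover_slot (a point): the middle of the slot in the cover, on the cover's outer face, 175 mm from the hinge axis. The slot is 42 mm long (parallel to the hinge) and 18 mm wide
- jar_a: paint jar with white lid, 54 mm wide, 66 mm high; origin under its base. To be left alone
- jar_b: paint jar with white lid, 54 mm wide, 66 mm high; origin under its base. To be left alone
- jar_c: small paint jar with white lid, 44 mm wide, 50 mm high, standing on top of the extractor's fan section; origin under its base. To be left alone
- tape: roll of masking tape, 100 mm wide, 24 mm high, lying flat; origin under its middle. To be left alone
- brush: flat paint brush, 220 mm long, lying; origin under its middle, x towards the bristles. To be left alone
- tube: paint tube, 125 mm long, 20 mm high, lying; origin under its middle. To be left alone
- old_filter: the used filter cartridge, 160 by 125 by 41 mm, lying flat; origin under its middle. To be left alone

How it is judged:
By the outcome, as a careful person would: the job done as asked, in the order asked, and still so for the second after the job is handed in, while the arm keeps its last pose, push and grip.
It also fails if it takes over 58 s, if anything falls off the work surface, if the arm or the gripper's body presses on something with over 40 N, if the wrist force passes 120 N, or if a joint passes its speed limit or range.

## Robot

A 6-joint arm with a two-finger parallel gripper is mounted at the origin on the work surface. World frame = base frame: x ahead of the robot, y to its left, z up, the work surface at z = 0. Lengths are in m, angles in rad, forces in N, time in s.
With the tool pointing down it reaches from about 0.275 to 0.825 m from the base axis. Payload 4.9 kg.
Tool frame: the origin (TCP) lies on the centre line of the jaws, within the pads' length; the fingertips stand 14 mm ahead of it and the grasp point (between the pads) lies 5 mm behind it; z points along the fingers, y is the direction in which the jaws open and shut (so a half turn about z gives the same grasp; the last joint's range is limited). The gripper opens to 85 mm and grips with 20 to 120 N. Pads are 22 mm wide; open, the fingers measure 114 mm over their backs; the gripper's body (76 mm by 85 mm) begins 54 mm behind the grasp point. The pads swing forward as they close: fully open they stand 13 mm farther back than shut.
Start: joints at [1.185, 0.326, -0.193, 1.052, 0, 1.437], TCP at [0.137, 0.533, 0.245] pointing down, gripper open.
Joint ranges: [-2.65, 2.65], [-0.97, 1.79], [-1.3, 1.35], [-1.93, 2.1], [-1.47, 1.37], [-3.14, 3.14]. Speed limits (rad/s): [2.57, 2.57, 3.14, 3.14, 3.14, 3.14].

## Interface

Orientations are given as a unit quaternion [x, y, z, w].
In Python, from bench import robot, capture gives the robot as it stands.
- The arm moves only by the tool step_arm, never from a script. Its argument "targets" is one flat list of numbers, 7 for each row, row after row: the closure, from -1 (fully open) to 1 (shut), then the shift along the world's x, y, z in cm, then the turn, a rotation vector about the world's x, y, z in degrees. A call has exactly 8 rows; each row shifts and turns the commanded pose from where the row before left it; what a row does not reach is not made up. A row lasts 1/12 s, in which the tool goes at most 41.7 mm and 7.16 degrees, less where a joint would pass 70% of its speed; a pose out of reach is approached as far as the arm can. A call is refused whole if a number of a shift passes 4.17 or a number of a turn 7.16, either way. A call with a gripper value outside its range is refused whole. The fingers move at their own pace and stop on an object; "newtons" is the grip in N (left out, the last holds). Time passes only in rows, so rows that do not move let the fingers close, or fill a call up. It gives the time, the measured TCP pose, the force and the opening at its end, in the units of the state.
- robot.get_obs(): the state, without advancing time (a new reading comes with each control period).
- capture(name): name is "scene" or "side" or "wrist"; returns a dict with "color" (384x512x3 uint8, red, green, blue), "fx", "fy", "cx", "cy" (pixels), "k1" (the pictures are not rectified: a ray, as slopes to the right and down, at radius r is drawn at 1 + k1 r^2 times it, then the intrinsics apply), "R" (3x3) and "t" (3): a world point X has camera coordinates R X + t; the wrist camera has in their place "tool_from_camera" (4x4, takes a point from camera to tool coordinates, whose origin is the TCP and whose axes are the flange's). Camera axes: x right, y down, z forward; pixel columns grow to the right and rows downward; lengths in m; the calibration is good to about 2 mm. A picture is of the moment at which its call begins: read the wrist's pose just before it. There is no depth.
- robot.sign_off(): hands the job in, once; it reports no verdict.
The state is a dict: "time": time; "joints": joint angles; "joint_velocities": joint speeds; "joint_efforts": joint torques, N m; "tcp_pos": TCP position; "tool_rot": TCP orientation; "ft_force": force on the tool from outside, world axes, zero at the start; "torque": the same for the moment, N m; "finger_gap": finger opening in m.
Only numpy, scipy, OpenCV 4.12 (cv2) and the standard library are available. Lean on these libraries where they do the work, as an engineer would, in place of code of your own. Each camera call takes 0.05 s, during which the arm holds its last target.

## Working session

There is one attempt and no reset: what is moved stays moved. The work goes in short steps, Python scripts to look and compute and a tool call to move; the robot and the scene stay as the last step left them, time stands still between calls to the robot, and variables do not carry over. Pictures are saved under pics/ and viewed, and the job is handed in when it is done.

Besides the shell and the picture viewer there is one more tool, called after "Request:" as name(argument=value, ...) on one line, values as JSON. step_arm: Moves the arm, as the interface text tells. Its arguments: {"type":"object","properties":{"targets":{"type":"array","items":{"type":"number"}},"newtons":{"type":"number"}},"required":["targets"]}

```bash
ls; mkdir -p pics; python3 - <<'E'
from bench import robot, capture
import cv2
o=robot.get_obs()
for k,v in o.items(): print(k,v)
for n in ["scene","side","wrist"]:
    c=capture(n)
    cv2.imwrite(f"pics/{n}0.png",cv2.cvtColor(c["color"],cv2.COLOR_RGB2BGR))
    print(n,{k:v for k,v in c.items() if k!="color"})
E
```

```text
pics
time 0.0
joints [ 1.18478678e+00  3.26945771e-01 -1.93588322e-01  1.05199698e+00
  2.23789010e-05  1.43660450e+00]
joint_velocities [-6.80944797e-04  5.97028262e-04  2.29641090e-03 -6.05212714e-05
  5.75378295e-04 -3.14040289e-03]
joint_efforts [ 8.53016900e-04 -4.43396688e+01  2.62442493e+01  1.53692532e-02
 -1.71912899e-05  4.07235717e-06]
tcp_pos [0.13680684 0.53213757 0.2444991 ]
tool_rot [ 1.25576411e-01  9.92083571e-01 -8.35321822e-04 -2.33882573e-04]
ft_force [-0.27447773  0.5502402   0.28623809]
torque [-0.05024145  0.00896855  0.03189069]
finger_gap 0.08566639657300801
scene {'fx': 359.18258334215915, 'fy': 359.18258334215915, 'cx': 253.2030631106679, 'cy': 186.48603475049364, 'k1': -0.0012525251719457565, 'R': array([[-0.39737157,  0.91760008,  0.01029273],
       [ 0.64406071,  0.28686843, -0.709149  ],
       [-0.65366783, -0.2751665 , -0.70498352]]), 't': array([ 0.17554006, -0.27262794,  1.69174374])}
side {'fx': 491.62688357234885, 'fy': 491.62688357234885, 'cx': 253.01457508658714, 'cy': 191.2775992061782, 'k1': -0.0766094512028887, 'R': array([[ 0.74277881, -0.66946493,  0.00981578],
       [-0.43746895, -0.49637069, -0.74982468],
       [ 0.50685359,  0.55265979, -0.66156375]]), 't': array([-0.34790929,  0.32569441,  1.28552546])}
wrist {'fx': 345.74600679426146, 'fy': 345.74600679426146, 'cx': 259.35467270153356, 'cy': 190.70643258379076, 'k1': -0.038109784707846824, 'tool_from_camera': array([[-1.14092646e-06, -9.47183908e-01, -3.20690886e-01,
         8.43727348e-02],
       [ 1.00000000e+00, -9.98445928e-07, -6.08731188e-07,
         2.56399329e-04],
       [ 2.56387876e-07, -3.20690886e-01,  9.47183908e-01,
        -1.28461045e-01],
       [ 0.00000000e+00,  0.00000000e+00,  0.00000000e+00,
         1.00000000e+00]])}
```

View pics/scene0.png

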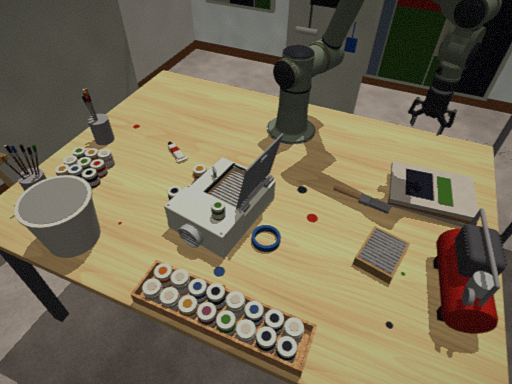

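View pics/side0.png

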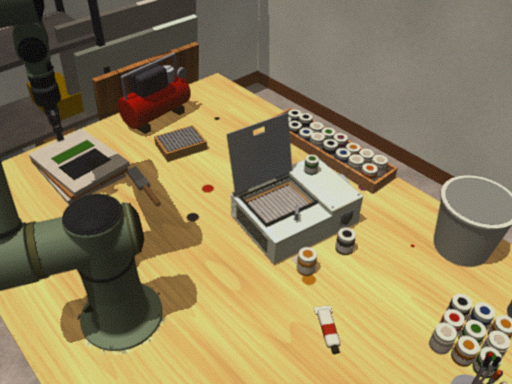

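View pics/wrist0.png

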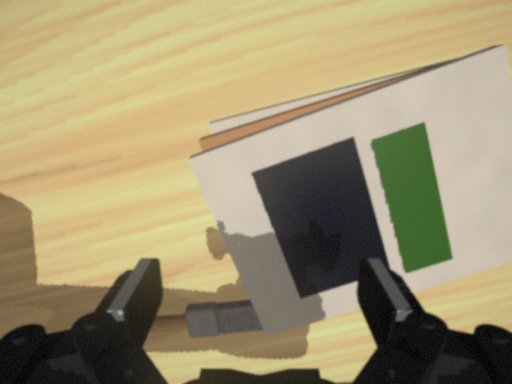

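The scene view shows the extractor at about (225,205) with its cover open, and the side view shows it at about (295,205) with the slot at (259,131) and the wing near (297,215). I'll zoom in on both.

```bash
python3 - <<'E'
import cv2
a=cv2.imread("pics/scene0.png")[125:255,155:290]; cv2.imwrite("pics/sc_z.png",cv2.resize(a,None,fx=4.5,fy=4.5,interpolation=cv2.INTER_CUBIC))
a=cv2.imread("pics/side0.png")[105:285,220:370]; cv2.imwrite("pics/si_z.png",cv2.resize(a,None,fx=3.3,fy=3.3,interpolation=cv2.INTER_CUBIC))
E
```

```text
(no output)
```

View pics/sc_z.png

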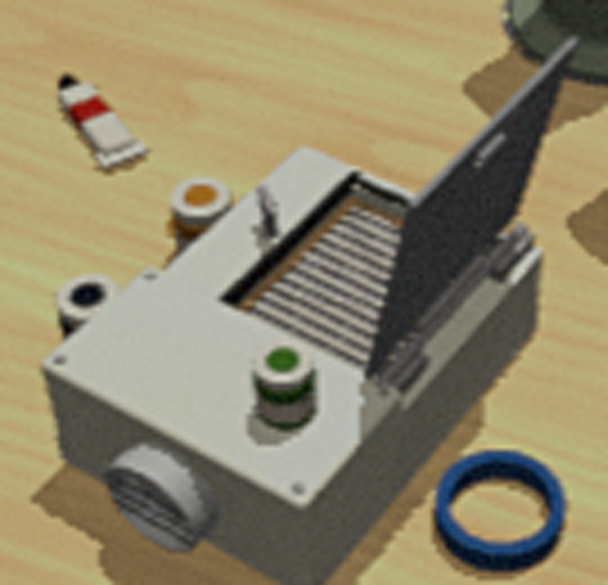

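View pics/si_z.png

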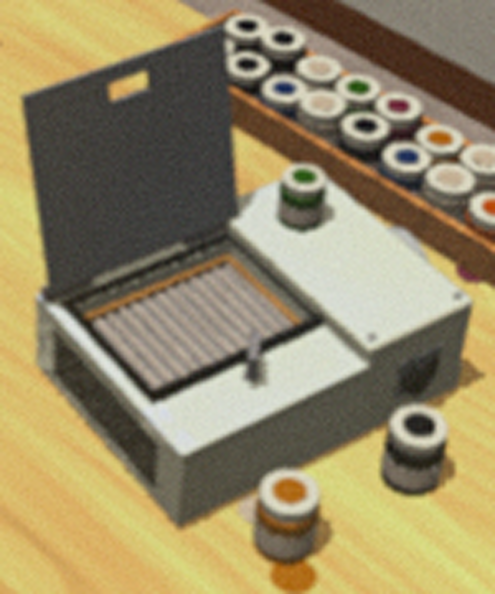

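```bash
cat > h.py <<'E'
import numpy as np, cv2
from bench import robot, capture
from scipy.optimize import least_squares
from scipy.spatial.transform import Rotation as Ro
CAL={'scene':dict(f=359.18258334215915,cx=253.2030631106679,cy=186.48603475049364,k1=-0.0012525251719457565,R=np.array([[-0.39737157,0.91760008,0.01029273],[0.64406071,0.28686843,-0.709149],[-0.65366783,-0.2751665,-0.70498352]]),t=np.array([0.17554006,-0.27262794,1.69174374])),
'side':dict(f=491.62688357234885,cx=253.01457508658714,cy=191.2775992061782,k1=-0.0766094512028887,R=np.array([[0.74277881,-0.66946493,0.00981578],[-0.43746895,-0.49637069,-0.74982468],[0.50685359,0.55265979,-0.66156375]]),t=np.array([-0.34790929,0.32569441,1.28552546]))}
WF=dict(f=345.74600679426146,cx=259.35467270153356,cy=190.70643258379076,k1=-0.038109784707846824)
TFC=np.array([[-1.14092646e-06,-9.47183908e-01,-3.20690886e-01,8.43727348e-02],[1,-9.98e-07,-6.09e-07,2.56399329e-04],[2.56e-07,-3.20690886e-01,9.47183908e-01,-1.28461045e-01],[0,0,0,1]])
def cam(name,o=None):
    if name!='wrist': return CAL[name]
    R=Ro.from_quat(o['tool_rot']).as_matrix(); Rc=R@TFC[:3,:3]; tc=R@TFC[:3,3]+np.array(o['tcp_pos'])
    return dict(WF,R=Rc.T,t=-Rc.T@tc)
def proj(c,X):
    X=np.atleast_2d(X); p=X@c['R'].T+c['t']; s=p[:,:2]/p[:,2:]; s=s*(1+c['k1']*(s**2).sum(1,keepdims=True))
    return s*c['f']+[c['cx'],c['cy']]
def ray(c,uv):
    K=np.array([[c['f'],0,c['cx']],[0,c['f'],c['cy']],[0,0,1]])
    s=cv2.undistortPoints(np.array([[uv]],float),K,np.array([c['k1'],0,0,0,0]))[0,0]
    d=c['R'].T@np.array([s[0],s[1],1]); return -c['R'].T@c['t'], d/np.linalg.norm(d)
def onz(c,uv,z):
    o,d=ray(c,uv); return o+d*(z-o[2])/d[2]
def tri(rays):
    A=0;b=0
    for o,d in rays:
        P=np.eye(3)-np.outer(d,d);A=A+P;b=b+P@o
    X=np.linalg.solve(A,b); return X,[np.linalg.norm((np.eye(3)-np.outer(d,d))@(X-o)) for o,d in rays]
def shot(name,fn):
    o=robot.get_obs(); c=capture(name); im=cv2.cvtColor(c['color'],cv2.COLOR_RGB2BGR); cv2.imwrite(f'pics/{fn}.png',im); return o,im
def E2W(p,P):
    x,y,a=p; R=np.array([[np.cos(a),-np.sin(a),0],[np.sin(a),np.cos(a),0],[0,0,1]]); return np.atleast_2d(P)@R.T+[x,y,0]
E
python3 - <<'E'
from h import *
obs=[('side',(-.145,-.12,.1),(274.8,243.8)),('side',(.18,-.12,.12),(362.4,195)),('side',(-.145,.12,.1),(232.1,194.4)),('side',(-.145,-.12,0),(274.8,264)),
('scene',(.18,-.12,.12),(165,206.1)),('scene',(.18,.12,.12),(222.8,237.7)),('scene',(-.145,-.12,.1),(222.8,157.9))]
for n,P,uv in obs: print(n,P,onz(CAL[n],uv,P[2]).round(4))
f=lambda p:np.concatenate([(proj(CAL[n],E2W(p,P))[0]-uv) for n,P,uv in obs])
p0=onz(CAL['side'],(295,205),.1)
best=min((least_squares(f,[p0[0],p0[1],a],loss='soft_l1') for a in np.arange(0,6.3,.7)),key=lambda r:r.cost)
print(best.x,best.fun.reshape(-1,2).round(1))
p=best.x
np.save('p.npy',p)
for nm,P in dict(wing=(-.04,-.075,.125),hinge=(-.04,.1,.116)).items():
    X=E2W(p,P)[0]; print(nm,X,np.hypot(*X[:2]),proj(CAL['scene'],X),proj(CAL['side'],X))
E
```

```text
side (-0.145, -0.12, 0.1) [ 0.4131 -0.1491  0.1   ]
side (0.18, -0.12, 0.12) [ 0.7338 -0.1944  0.12  ]
side (-0.145, 0.12, 0.1) [0.4566 0.0835 0.1   ]
side (-0.145, -0.12, 0) [ 0.4247 -0.1427  0.    ]
scene (0.18, -0.12, 0.12) [ 0.7386 -0.1875  0.12  ]
scene (0.18, 0.12, 0.12) [0.7768 0.0434 0.12  ]
scene (-0.145, -0.12, 0.1) [ 0.4234 -0.1365  0.1   ]
[ 0.57997671 -0.04748094  6.13219117] [[ 0.2 -1.9]
 [ 0.9 -1.1]
 [-2.5 -1.3]
 [-1.2  1.4]
 [-1.7 -0.3]
 [ 0.3 -0.1]
 [-1.2 -1.3]]
wing [ 0.52915025 -0.11561075  0.125     ] 0.5416325658484948 [[214.3406258  171.54799524]] [[296.2215197  211.48001824]]
hinge [0.55547393 0.0573981  0.116     ] 0.5584315839411701 [[255.7335155  192.12739346]] [[261.86354985 180.69064974]]
```

Request:
step_arm(targets=[-1,1.5,-3.0,2.0,0,0,0,-1,1.5,-3.0,2.0,0,0,0,-1,1.5,-3.0,2.0,0,0,0,-1,1.5,-3.0,2.0,0,0,0,-1,1.5,-3.0,2.0,0,0,0,-1,1.5,-3.0,2.0,0,0,0,-1,1.5,-3.0,2.0,0,0,0,-1,1.5,-3.0,2.0,0,0,0])

```text
time: 0.82
tcp_pos: [0.2571, 0.2911, 0.4062]
tool_rot: [0.125, 0.992, -0.0, 0.0]
ft_force: [1.1, 0.6, -0.1]
finger_gap: 0.0855
```

Request:
step_arm(targets=[-1,1.7,-3.2,0,0,0,0,-1,1.7,-3.2,0,0,0,0,-1,1.7,-3.2,0,0,0,0,-1,1.7,-3.2,0,0,0,0,-1,1.7,-3.2,0,0,0,0,-1,1.7,-3.2,0,0,0,0,-1,1.7,-3.2,0,0,0,0,-1,1.7,-3.2,0,0,0,0])

```text
time: 1.48
tcp_pos: [0.3933, 0.0349, 0.4053]
tool_rot: [0.126, 0.992, 0.0, 0.0]
ft_force: [1.5, -0.1, -0.2]
finger_gap: 0.086
```

Request:
step_arm(targets=[-1,1.7,-2.2,0,0,0,0,-1,1.7,-2.2,0,0,0,0,-1,1.7,-2.2,0,0,0,0,-1,1.7,-2.2,-1,0,0,0,-1,1.7,-2.2,-2,0,0,0,-1,1.7,-2.2,-2,0,0,0,-1,1.7,-2,-2,0,0,0,-1,1.7,0,-2,0,0,0])

```text
time: 2.15
tcp_pos: [0.5297, -0.1187, 0.3138]
tool_rot: [0.128, 0.992, -0.001, -0.0]
ft_force: [0.9, 0.9, -0.3]
finger_gap: 0.0855
```

```bash
python3 - <<'E'
from h import *
o,im=shot('wrist','w1'); print(o['time'],o['tcp_pos'],o['tool_rot'],o['joints'].round(3),o['ft_force'].round(2))
c=cam('wrist',o); p=np.load('p.npy'); print(proj(c,E2W(p,(-.04,-.075,.138))),proj(c,E2W(p,(-.04,-.075,.1))))
E
```

```text
2.15 [ 0.5297171  -0.11868541  0.31382652] [ 1.27549747e-01  9.91831917e-01 -7.11755463e-04 -6.62434922e-05] [-3.560e-01  2.770e-01 -8.500e-02  1.209e+00 -1.000e-03 -1.000e-01] [ 0.87  0.86 -0.32]
[[262.45783513 169.92229447]] [[262.19252899 160.04991095]]
```

View pics/w1.png

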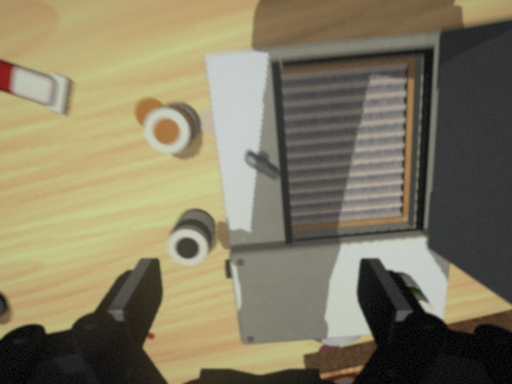

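```bash
python3 - <<'E'
from h import *
im=cv2.imread("pics/w1.png")
cv2.imwrite("pics/w1z.png",cv2.resize(im[120:210,200:320],None,fx=6.6,fy=6.6,interpolation=cv2.INTER_CUBIC))
cv2.imwrite("pics/w1y.png",cv2.resize(im[20:360,190:460],None,fx=1.75,fy=1.75,interpolation=cv2.INTER_CUBIC))
E
```

```text
(no output)
```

View pics/w1z.png

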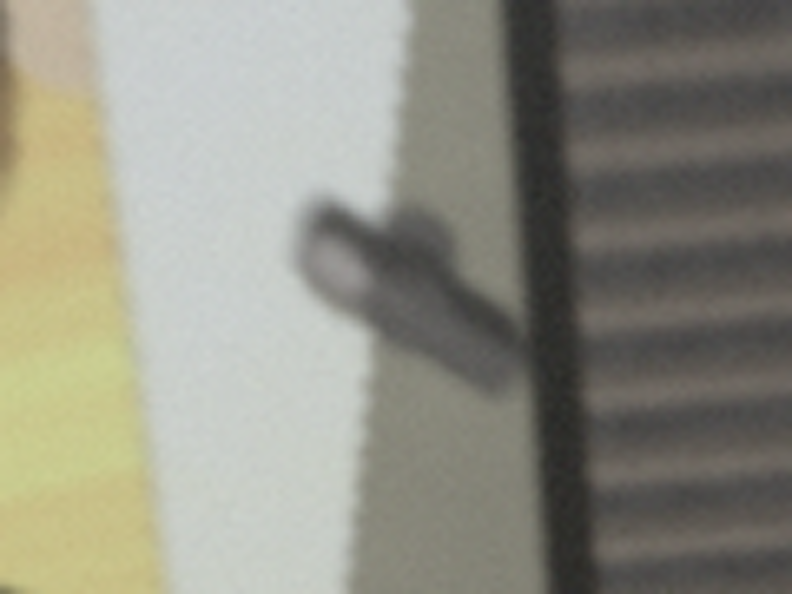

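View pics/w1y.png

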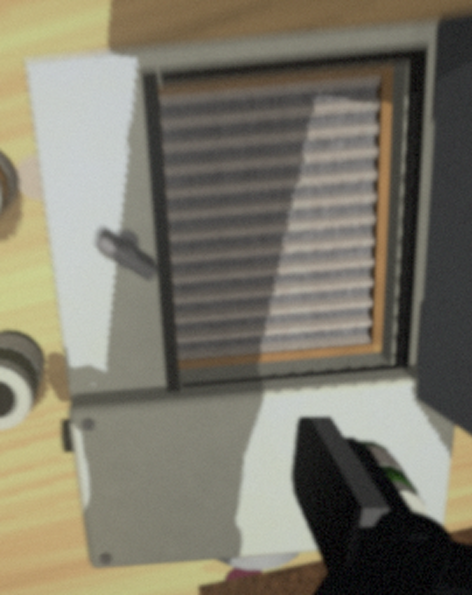

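```bash
python3 - <<'E'
from h import *
o=dict(tcp_pos=[0.5297171,-0.11868541,0.31382652],tool_rot=[1.27549747e-01,9.91831917e-01,-7.11755463e-04,-6.62434922e-05])
c=cam('wrist',o); p0=np.load('p.npy')
z1=lambda u,v:(190+u/1.75,20+v/1.75); z6=lambda u,v:(200+u/6.6,120+v/6.6)
A=onz(c,z1(27,62),.1);B=onz(c,z1(68,392),.1);print('rim edge',A,B,np.arctan2(*(B-A)[[1,0]]))
G=onz(c,z6(505,30),.1);H=onz(c,z6(548,570),.1);print('bay edge',G,H,np.arctan2(*(H-G)[[1,0]]))
for P in [(-.145,-.12,.1),(.18,-.12,.12),(-.145,.12,.1),(.055,-.12,.1)]: print(P,proj(c,E2W(p0,P)),E2W(p0,P))
print('fan corner',onz(c,z1(90,567),.12),'front far',onz(c,z1(437,20),.1))
for a,b in [((330,270),(495,375)),((345,300),(485,393)),((380,250),(520,335))]:
    a=onz(c,z6(*a),.138);b=onz(c,z6(*b),.138);print('wing',a,b,np.arctan2(*(b-a)[[1,0]]),np.linalg.norm(b-a),(a+b)/2)
E
```

```text
rim edge [ 0.41922844 -0.14160835  0.1       ] [ 0.6118153  -0.17501915  0.1       ] -0.1717746679457928
bay edge [ 0.49804287 -0.09301823  0.1       ] [ 0.58353304 -0.10683009  0.1       ] -0.16017670784238555
(-0.145, -0.12, 0.1) [[202.4516402   55.50154573]] [[ 0.41857599 -0.14430453  0.1       ]]
(0.18, -0.12, 0.12) [[243.30926446 349.55837171]] [[ 0.73987815 -0.19319137  0.12      ]]
(-0.145, 0.12, 0.1) [[461.59640224  28.25919853]] [[0.45467704 0.09296475 0.1       ]]
(0.055, -0.12, 0.1) [[230.54066266 247.38172895]] [[ 0.6163004  -0.17438874  0.1       ]]
fan corner [ 0.73136403 -0.19309782  0.12      ] front far [0.45257966 0.07272174 0.1       ]
wing [ 0.51815004 -0.12438776  0.138     ] [ 0.5383884  -0.10612256  0.138     ] 0.7341968718712156 0.027261855560370564 [ 0.52826922 -0.11525516  0.138     ]
wing [ 0.52275572 -0.12349874  0.138     ] [ 0.54057267 -0.10809456  0.138     ] 0.7128979364696976 0.023552752662294407 [ 0.5316642  -0.11579665  0.138     ]
wing [ 0.51717082 -0.11705489  0.138     ] [ 0.53367152 -0.10140517  0.138     ] 0.7589356981769557 0.022741748912435657 [ 0.52542117 -0.10923003  0.138     ]
```

Request:
step_arm(targets=[-1,-0.1,0.3,-1.2,0,0,7.1,-1,0,0,-1.2,0,0,7.1,-1,0,0,-1.2,0,0,7.1,-1,0,0,-1.2,0,0,7.1,-1,0,0,-1.2,0,0,7.1,-1,0,0,-1.2,0,0,7.1,-1,0,0,-1.2,0,0,7.1,-1,0,0,-1.2,0,0,7.1])

```text
time: 2.87
tcp_pos: [0.5276, -0.1119, 0.219]
tool_rot: [-0.364, 0.931, 0.0, -0.0]
ft_force: [-0.6, 0.4, -0.5]
finger_gap: 0.0854
```

```bash
python3 - <<'E'
from h import *
o,im=shot('wrist','w2'); print(o['time'],o['tcp_pos'],o['tool_rot'],o['joints'].round(3),o['ft_force'].round(2))
c=cam('wrist',o); p=np.load('p.npy'); print(proj(c,E2W(p,(-.04,-.075,.138))),proj(c,E2W(p,(-.04,-.075,.112))))
E
```

```text
2.8667 [ 0.52763494 -0.11192695  0.21898227] [-3.64460167e-01  9.31218962e-01  1.38762798e-04 -1.12367791e-04] [-0.346  0.326 -0.263  0.982  0.    -1.092] [-0.59  0.38 -0.51]
[[253.18169279 208.29045199]] [[253.77794003 195.01232783]]
```

View pics/w2.png

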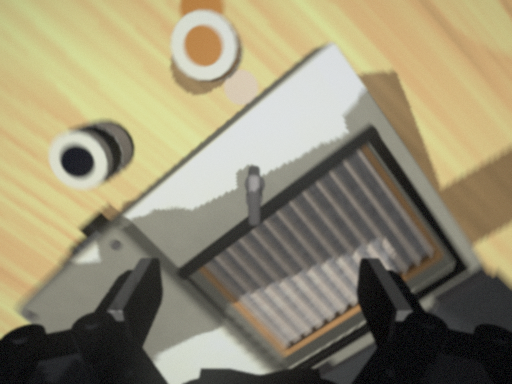

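```bash
python3 - <<'E'
from h import *
im=cv2.imread("pics/w2.png")
cv2.imwrite("pics/w2z.png",cv2.resize(im[155:235,215:295],None,fx=7,fy=7,interpolation=cv2.INTER_CUBIC))
E
```

```text
(no output)
```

View pics/w2z.png

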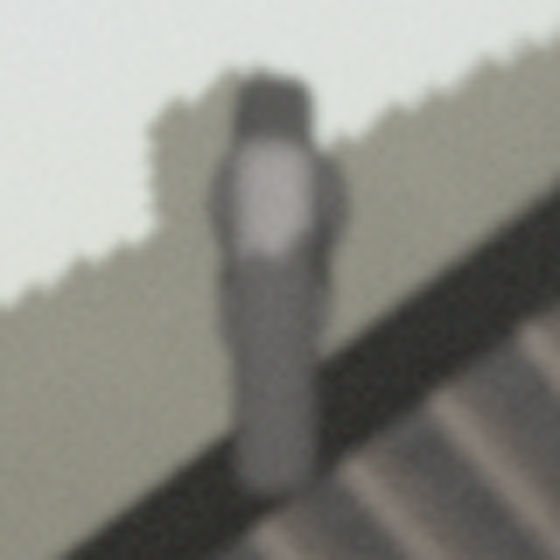

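```bash
python3 - <<'E'
from h import *
o=dict(tcp_pos=[0.52763494,-0.11192695,0.21898227],tool_rot=[-3.64460167e-01,9.31218962e-01,1.38762798e-04,-1.12367791e-04])
c=cam('wrist',o); z=lambda u,v:(215+u/7,155+v/7)
a=onz(c,z(272,140),.138);b=onz(c,z(280,488),.138);print(a,b,np.degrees(np.arctan2(*(b-a)[[1,0]])),np.linalg.norm(b-a),(a+b)/2)
R=Ro.from_quat(o['tool_rot']).as_matrix();print('tool x deg',np.degrees(np.arctan2(R[1,0],R[0,0])), 'offs in tool',R.T@((a+b)/2-o['tcp_pos']))
E
```

```text
[ 0.51223148 -0.13049444  0.138     ] [ 0.5369566  -0.10684873  0.138     ] 43.721645257373225 0.034211853964107024 [ 0.52459404 -0.11867159  0.138     ]
tool x deg -137.25126975946972 offs in tool [ 0.00680245 -0.00291629  0.08098202]
```

Request:
step_arm(targets=[-1,-0.1,-0.5,-1.2,0,0,0.9,-1,0,0,-1.2,0,0,0,-1,0,0,-1.2,0,0,0,-1,0,0,-1.2,0,0,0,-1,0,0,-1.2,0,0,0,-1,0,0,-1.2,0,0,0,-1,0,0,-0.8,0,0,0,-1,0,0,0,0,0,0])

```text
time: 3.58
tcp_pos: [0.5259, -0.1168, 0.1381]
tool_rot: [-0.368, 0.93, 0.001, -0.001]
ft_force: [-0.7, -0.6, 1.0]
finger_gap: 0.0854
```

```bash
python3 - <<'E'
from h import *
o,im=shot('wrist','w3'); print(o['time'],o['tcp_pos'],o['tool_rot'],o['ft_force'].round(2))
E
```

```text
3.5833 [ 0.52587447 -0.11675039  0.13808996] [-0.36813465  0.92977136  0.00097602 -0.00107162] [-0.66 -0.63  1.03]
```

View pics/w3.png

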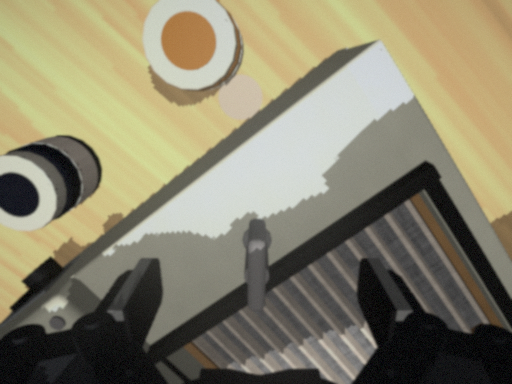

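Request:
step_arm(newtons=30, targets=[-1,-0.2,-0.2,-0.4,0,0,0,-1,0,0,-0.3,0,0,0,-1,0,0,0,0,0,0,1,0,0,0,0,0,0,1,0,0,0,0,0,0,1,0,0,0,0,0,0,1,0,0,0,0,0,0,1,0,0,0,0,0,0])

```text
time: 4.3
tcp_pos: [0.5251, -0.1193, 0.1324]
tool_rot: [-0.369, 0.93, -0.0, 0.0]
ft_force: [-0.4, 1.2, 1.0]
finger_gap: 0.0261
```

Request:
step_arm(targets=[1,0,0,0,0,0,0,1,0,0,0,0,0,0,1,0,0,0,0,0,0,1,0,0,0,0,0,0,1,0,0,0,0,0,0,1,0,0,0,0,0,0,1,0,0,0,0,0,0,1,0,0,0,0,0,0])

```text
time: 4.97
tcp_pos: [0.5251, -0.1193, 0.1324]
tool_rot: [-0.369, 0.93, -0.0, 0.0]
ft_force: [0.2, -0.1, 2.1]
finger_gap: 0.007
```

```bash
python3 - <<'E'
from h import *
o,im=shot('wrist','w4'); print(o['time'],o['tcp_pos'],o['tool_rot'],o['ft_force'].round(2),o['torque'],o['finger_gap'])
E
```

```text
4.9667 [ 0.52509536 -0.11933907  0.13240791] [-3.68708765e-01  9.29544962e-01 -6.56821716e-05  8.13674101e-05] [ 0.2  -0.08  2.13] [ 0.06536548  0.18764835 -0.02721321] 0.0069988521579760045
```

View pics/w4.png

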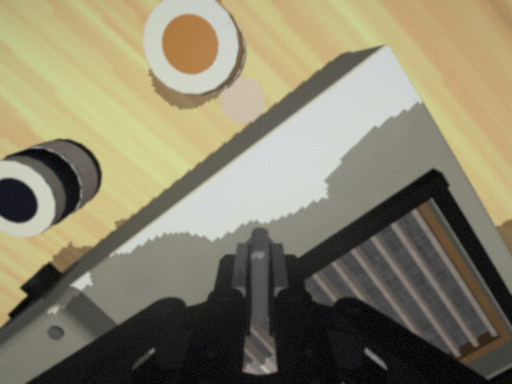

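Request:
step_arm(targets=[1,0,0,0,0,0,-2.5,1,0,0,0,0,0,-2.5,1,0,0,0,0,0,-2.5,1,0,0,0,0,0,-2.5,1,0,0,0,0,0,-2.5,1,0,0,0,0,0,-2.5,1,0,0,0,0,0,0,1,0,0,0,0,0,0])

```text
time: 5.68
tcp_pos: [0.5247, -0.1188, 0.1324]
tool_rot: [-0.245, 0.97, 0.001, -0.0]
ft_force: [-2.5, 2.1, 4.8]
finger_gap: 0.0073
```

```bash
python3 - <<'E'
from h import *
o=robot.get_obs(); print(o['time'],o['tcp_pos'],o['ft_force'].round(2),o['torque'],o['finger_gap'])
R=Ro.from_quat(o['tool_rot']).as_matrix();print(np.degrees(np.arctan2(R[1,0],R[0,0])),R.T@o['ft_force'])
E
```

```text
5.6833 [ 0.52468066 -0.11878649  0.1324022 ] [-2.46  2.09  4.75] [ 0.48264155  0.44382267 -0.05914256] 0.007315399935427085
-151.64914284979636 [ 1.17028203  3.01079627 -4.74946984]
```

Request:
step_arm(targets=[1,0,0.05,0,0,0,-4,1,0,0.03,0,0,0,-4,1,0,0.03,0,0,0,-4,1,0,0.03,0,0,0,-4,1,0,0.03,0,0,0,-4,1,0,0.03,0,0,0,-4,1,0,0,0,0,0,-4,1,0,0,0,0,0,-4])

```text
time: 6.35
tcp_pos: [0.5244, -0.1172, 0.1324]
tool_rot: [0.033, 0.999, 0.0, -0.001]
ft_force: [-3.1, 1.8, 5.9]
finger_gap: 0.0073
```

Request:
step_arm(targets=[1,0,0,0,0,0,-4,1,0,0,0,0,0,-1.6,1,0,0,0,0,0,0,1,0,0,0,0,0,0,1,0,0,0,0,0,0,1,0,0,0,0,0,0,1,0,0,0,0,0,0,1,0,0,0,0,0,0])

```text
time: 7.02
tcp_pos: [0.5244, -0.1169, 0.1324]
tool_rot: [0.081, 0.997, 0.0, -0.001]
ft_force: [-2.5, 1.8, 6.6]
finger_gap: 0.0076
```

```bash
python3 - <<'E'
from h import *
o,im=shot('wrist','w5'); print(o['time'],o['tcp_pos'],o['tool_rot'],o['ft_force'].round(2),o['torque'],o['finger_gap'])
R=Ro.from_quat(o['tool_rot']).as_matrix();print(np.degrees(np.arctan2(R[1,0],R[0,0])),R.T@o['ft_force'])
cv2.imwrite("pics/w5z.png",cv2.resize(im[40:360,150:510],None,fx=1.8,fy=1.8,interpolation=cv2.INTER_CUBIC))
E
```

```text
7.0167 [ 0.52438255 -0.11689304  0.13240586] [ 8.06605494e-02  9.96741419e-01  3.35025488e-04 -5.53655868e-04] [-2.51  1.82  6.6 ] [ 0.42962655  0.65544682 -0.0646712 ] 0.007607847011499956
170.746946979119 [ 2.77763231  1.39759649 -6.59374031]
```

View pics/w5.png

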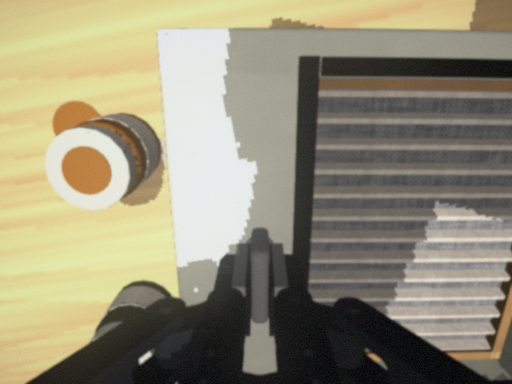

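The wing is held vertically in the image at (260,230–320), and the extractor's front edge (row ≈29) looks square to the tool. I'll measure that angle.

```bash
python3 - <<'E'
from h import *
im=cv2.imread("pics/w5.png"); g=cv2.GaussianBlur(cv2.cvtColor(im,cv2.COLOR_BGR2GRAY),(5,5),0).astype(float)
hsv=cv2.cvtColor(cv2.GaussianBlur(im,(5,5),0),cv2.COLOR_BGR2HSV)
S=hsv[...,1].astype(float)
o=dict(tcp_pos=[0.52438255,-0.11689304,0.13240586],tool_rot=[8.06605494e-02,9.96741419e-01,3.35e-4,-5.5e-4]); c=cam('wrist',o)
def fit(pts,z):
    W=np.array([onz(c,q,z)[:2] for q in pts]); 
    for _ in range(3):
        vx,vy,x0,y0=cv2.fitLine(W.astype(np.float32),cv2.DIST_HUBER,0,1e-6,1e-6).ravel(); d=abs((W[:,0]-x0)*vy-(W[:,1]-y0)*vx); W=W[d<max(2*np.median(d),5e-4)]
    return np.degrees(np.arctan2(vy,vx)),x0,y0,len(W),np.median(d)
# front edge: sat gradient along rows
P=[(u,15+np.argmin(np.diff(S[15:45,u]))+.5) for u in range(180,260,4)]+[(u,15+np.argmin(np.diff(S[15:45,u]))+.5) for u in range(330,460,4)]
print(P[::8]);print('front',fit(P,.1))
P=[(140+np.argmin(np.diff(S[v,140:190]))+.5,v) for v in range(40,110,4)]+[(140+np.argmin(np.diff(S[v,140:190]))+.5,v) for v in range(205,265,4)]
print(P[::6]);print('rim',fit(P,.1))
P=[(285+np.argmin(np.diff(g[v,285:310]))+.5,v) for v in range(65,250,5)]
print(P[::8]);print('gasket',fit(P,.109))
P=[(u,45+np.argmin(np.diff(g[45:70,u]))+.5) for u in range(325,505,5)]
print(P[::8]);print('gasketfront',fit(P,.109))
E
```

```text
[(180, np.float64(27.5)), (212, np.float64(27.5)), (244, np.float64(28.5)), (346, np.float64(28.5)), (378, np.float64(28.5)), (410, np.float64(29.5)), (442, np.float64(30.5))]
front (np.float32(80.47648), np.float32(0.4236867), np.float32(-0.09194474), 53, np.float64(6.157114957331972e-05))
[(np.float64(157.5), 40), (np.float64(158.5), 64), (np.float64(160.5), 88), (np.float64(170.5), 205), (np.float64(172.5), 229), (np.float64(175.5), 253)]
rim (np.float32(-9.166901), np.float32(0.46875405), np.float32(-0.15243205), 33, np.float64(0.00013891292329311009))
[(np.float64(298.5), 65), (np.float64(296.5), 105), (np.float64(295.5), 145), (np.float64(294.5), 185), (np.float64(292.5), 225)]
gasket (np.float32(-9.244885), np.float32(0.46673322), np.float32(-0.0908807), 37, np.float64(0.00011532873553057182))
[(325, np.float64(56.5)), (365, np.float64(56.5)), (405, np.float64(57.5)), (445, np.float64(57.5)), (485, np.float64(58.5))]
gasketfront (np.float32(80.712074), np.float32(0.4450459), np.float32(-0.03514679), 36, np.float64(8.897368190678159e-05))
```

Request:
step_arm(targets=[-1,0,0,0,0,0,0,-1,0,0,0,0,0,0,-1,0,0,0,0,0,0,-1,0,0,0,0,0,0,-1,0,0,0,0,0,0,-1,0,0,1.5,0,0,0,-1,0,0,3,0,0,0,-1,0,0,3.5,0,0,0])

```text
time: 7.73
tcp_pos: [0.5234, -0.1168, 0.2112]
tool_rot: [0.081, 0.997, 0.001, -0.002]
ft_force: [0.1, 0.1, -0.1]
finger_gap: 0.0854
```

```bash
python3 - <<'E'
from h import *
a=np.radians(-9.25); ex=np.array([np.cos(a),np.sin(a)]); ey=np.array([-np.sin(a),np.cos(a)])
f=np.array([0.4236867,-0.09194474]); r=np.array([0.46875405,-0.15243205])
org=ex*(f@ex+.145)+ey*(r@ey+.12); print('org',org)
p=np.array([*org,a]); np.save('p.npy',p)
print('gasket yE',np.array([0.46673322,-0.0908807])@ey-org@ey)
print('wing',E2W(p,(-.04,-.075,.138)),'hinge',E2W(p,(-.04,.1,.116)))
# cover angle from side view slot & corners
def face(th,r,x,off=-.007): return np.array([x,.1-r*np.cos(th)+off*np.sin(th),.116+r*np.sin(th)+off*np.cos(th)])
obs=[('side',.175,-.04,-.0095,(259.1,130.8)),('side',.2,-.145,-.012,(220+24/3.3,105+98/3.3)),('side',.2,.065,-.012,(220+222/3.3,105+28/3.3)),('scene',.2,-.145,-.0095,(155+575/4.5,125+40/4.5)),('scene',.2,.065,-.0095,(155+410/4.5,125+198/4.5))]
F=lambda q:np.concatenate([proj(CAL[n],E2W(p,face(q[0],r,x,of)))[0]-uv for n,r,x,of,uv in obs])
s=least_squares(F,[1.6]);print('theta',s.x,s.fun.reshape(-1,2).round(1))
o,im=shot('wrist','w6'); print(o['time'],o['tcp_pos'],o['tool_rot'],o['ft_force'].round(2))
E
```

```text
org [ 0.57765829 -0.04858724]
gasket yE -0.05957387459197201
wing [[ 0.52612274 -0.11618226  0.138     ]] hinge [[0.55425269 0.0565421  0.116     ]]
theta [1.76759035] [[-0.8 -0.3]
 [-0.9 -0.7]
 [ 0.4 -1. ]
 [-0.7 -1.5]
 [-0.4  0.3]]
7.7333 [ 0.52342008 -0.11681534  0.2112207 ] [ 8.12790606e-02  9.96688423e-01  6.27532432e-04 -2.34707539e-03] [ 0.13  0.07 -0.12]
```

View pics/w6.png

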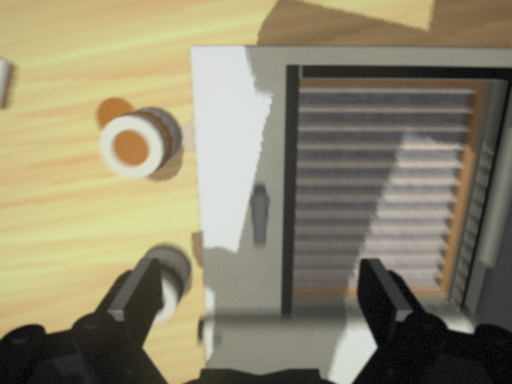

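```bash
cat >> h.py <<'E'
p=np.load('p.npy')
def tcp_for(th,r=.18,x=-.1,hw=.0085,gap=0.):
    # gap: standoff along face normal
    off=-.007+gap
    P=np.array([x,.1-r*np.cos(th)+off*np.sin(th)+hw,.116+r*np.sin(th)+off*np.cos(th)+.014])
    return E2W(p,P)[0]
E
python3 - <<'E'
from h import *
o=robot.get_obs();print(o['tcp_pos'],o['joints'].round(3))
print('approach',E2W(p,(-.1,.19,.36)),E2W(p,(-.1,.19,.31)),E2W(p,(-.1,.1405,.31)))
prev=None
for th in [np.pi/2]+list(np.arange(1.5,-.01,-.1)):
    P=tcp_for(th); print(round(th,2),P.round(4),None if prev is None else ((P-prev)*100).round(2)); prev=P
E
```

```text
[ 0.52757435 -0.11824244  0.21954766] [-0.357  0.322 -0.267  0.974 -0.    -0.194]
approach [[0.50949974 0.15501633 0.36      ]] [[0.50949974 0.15501633 0.31      ]] [[0.50154298 0.10616001 0.31      ]]
1.57 [0.4953 0.0677 0.31  ] None
1.5 [0.4932 0.0551 0.3091] [-0.2  -1.25 -0.09]
1.4 [0.4904 0.0376 0.3062] [-0.29 -1.75 -0.29]
1.3 [0.4876 0.0204 0.3016] [-0.28 -1.72 -0.46]
1.2 [0.4849 0.0038 0.2952] [-0.27 -1.66 -0.63]
1.1 [ 0.4823 -0.0122  0.2872] [-0.26 -1.59 -0.8 ]
1.0 [ 0.4798 -0.0272  0.2777] [-0.25 -1.51 -0.96]
0.9 [ 0.4775 -0.0413  0.2666] [-0.23 -1.4  -1.1 ]
0.8 [ 0.4754 -0.0542  0.2542] [-0.21 -1.29 -1.24]
0.7 [ 0.4735 -0.0658  0.2406] [-0.19 -1.16 -1.36]
0.6 [ 0.4719 -0.076   0.2259] [-0.17 -1.02 -1.47]
0.5 [ 0.4705 -0.0846  0.2102] [-0.14 -0.87 -1.57]
0.4 [ 0.4693 -0.0917  0.1936] [-0.12 -0.71 -1.65]
0.3 [ 0.4684 -0.0972  0.1765] [-0.09 -0.54 -1.71]
0.2 [ 0.4678 -0.1009  0.1589] [-0.06 -0.37 -1.76]
0.1 [ 0.4675 -0.1029  0.141 ] [-0.03 -0.2  -1.79]
-0.0 [ 0.4675 -0.1031  0.123 ] [-0.   -0.02 -1.8 ]
```

Request:
step_arm(targets=[-1,0,0,3.5,0,0,0,-1,0,0,3.5,0,0,0,1,0,0,3.5,0,0,0,1,0,0,3.5,0,0,0,1,0,2.4,1.5,0,0,0,1,0,3,0,0,0,0,1,0,3,0,0,0,0,1,0,3,0,0,0,0])

```text
time: 8.45
tcp_pos: [0.5253, -0.0025, 0.3677]
tool_rot: [0.082, 0.997, -0.0, 0.001]
ft_force: [1.1, 0.3, -0.0]
finger_gap: 0.0124
```

```bash
python3 - <<'E'
from h import *
o=robot.get_obs();print(o['tcp_pos'],o['tool_rot'],o['joints'].round(3),o['finger_gap'])
E
```

```text
[ 0.52525232 -0.00248297  0.36772278] [ 8.17794249e-02  9.96650173e-01 -3.82394960e-05  7.46324874e-04] [-0.145  0.228 -0.015  1.326  0.     0.018] 0.012400331026612156
```

Request:
step_arm(targets=[1,-0.3,3.3,0,0,0,0,1,-0.3,3.3,0,0,0,0,1,-0.3,3.3,0,0,0,0,1,-0.3,3.3,0,0,0,0,1,-0.3,3.3,0,0,0,0,1,0,0,-1.5,0,0,0,1,0,0,-2,0,0,0,1,0,0,-2,0,0,0])

```text
time: 9.12
tcp_pos: [0.5103, 0.1627, 0.3119]
tool_rot: [0.08, 0.997, 0.0, 0.001]
ft_force: [-0.2, -0.8, -0.2]
finger_gap: 0.0002
```

```bash
python3 - <<'E'
from h import *
o,im=shot('side','s7');print(o['tcp_pos'],o['ft_force'].round(2),o['joints'].round(3),o['finger_gap'])
o,im2=shot('scene','c7');print(o['tcp_pos'])
cv2.imwrite('pics/j7.png',np.hstack([cv2.resize(im[60:290,180:400],(400,418)),cv2.resize(im2[80:280,150:350],(400,418))]))
E
```

```text
[0.51029337 0.16271168 0.31190842] [-0.17 -0.77 -0.24] [ 0.171  0.263 -0.109  1.197 -0.     0.332] 0.00015880885107319236
[0.50832229 0.1619721  0.30749598]
```

View pics/j7.png

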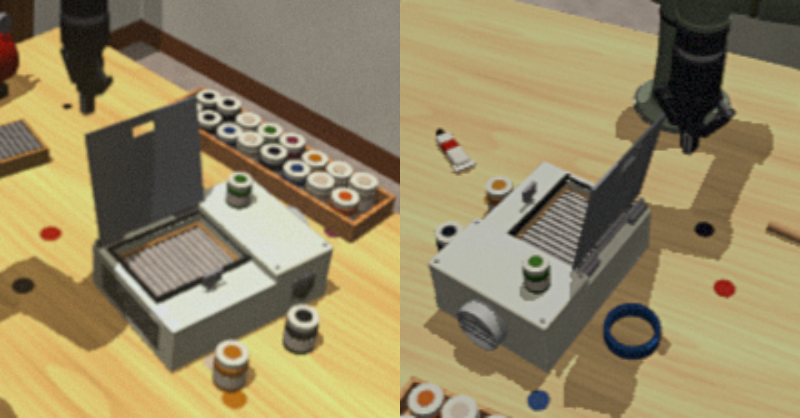

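Request:
step_arm(targets=[1,-0.25,-1.5,0.2,0,0,0,1,-0.25,-1.5,0,0,0,0,1,-0.25,-1.5,0,0,0,0,1,-0.1,-0.8,0,0,0,0,1,-0.1,-0.6,0,0,0,0,1,-0.1,-0.6,0,0,0,0,1,-0.1,-0.6,0,0,0,0,1,-0.1,-0.6,0,0,0,0])

```text
time: 9.88
tcp_pos: [0.4978, 0.0845, 0.3146]
tool_rot: [0.081, 0.997, 0.0, 0.0]
ft_force: [-0.2, 2.0, 0.9]
finger_gap: 0.0002
```

```bash
python3 - <<'E'
from h import *
o=robot.get_obs();print(o['tcp_pos'],o['ft_force'].round(2),o['joints'].round(3),o['finger_gap'])
E
```

```text
[0.49778648 0.08452996 0.31463791] [-0.16  2.04  0.93] [ 0.022  0.203 -0.18   1.187  0.     0.184] 0.0001857561194254783
```

Request:
step_arm(targets=[1,-0.14,-0.9,-0.1,0,0,0,1,-0.14,-0.9,-0.1,0,0,0,1,-0.14,-0.9,-0.15,0,0,0,1,-0.14,-0.9,-0.2,0,0,0,1,-0.14,-0.9,-0.2,0,0,0,1,-0.14,-0.9,-0.25,0,0,0,1,-0.14,-0.9,-0.3,0,0,0,1,-0.14,-0.9,-0.3,0,0,0])

```text
time: 10.55
tcp_pos: [0.4859, 0.0116, 0.2979]
tool_rot: [0.081, 0.997, -0.0, -0.0]
ft_force: [0.4, 1.1, -0.0]
finger_gap: 0.0001
```

```bash
python3 - <<'E'
from h import *
o=robot.get_obs();print(o['tcp_pos'],o['ft_force'].round(2),o['joints'].round(3),o['finger_gap'])
o,im=shot('side','s8');cv2.imwrite('pics/s8z.png',cv2.resize(im[60:290,180:400],None,fx=2,fy=2))
E
```

```text
[0.48593088 0.0116296  0.29785036] [ 0.4  1.1 -0. ] [-0.128  0.176 -0.256  1.139 -0.     0.035] 0.00011780110515401434
```

View pics/s8z.png

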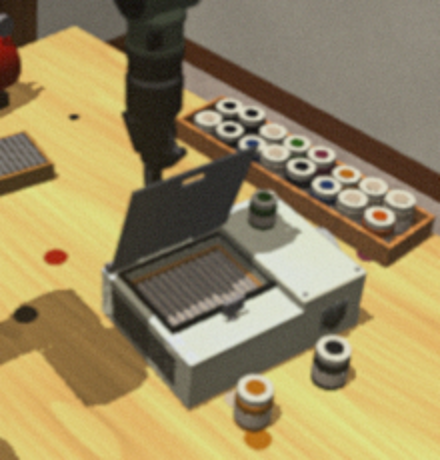

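Request:
step_arm(targets=[1,-0.12,-0.82,-0.33,0,0,0,1,-0.12,-0.8,-0.37,0,0,0,1,-0.12,-0.78,-0.41,0,0,0,1,-0.12,-0.76,-0.45,0,0,0,1,-0.12,-0.74,-0.48,0,0,0,1,-0.12,-0.71,-0.52,0,0,0,1,-0.12,-0.68,-0.55,0,0,0,1,-0.12,-0.65,-0.58,0,0,0])

```text
time: 11.27
tcp_pos: [0.4767, -0.0475, 0.2609]
tool_rot: [0.081, 0.997, -0.0, 0.0]
ft_force: [0.4, 1.4, 0.3]
finger_gap: 0.0001
```

```bash
python3 - <<'E'
from h import *
o=robot.get_obs();print(o['tcp_pos'],o['ft_force'].round(2),o['joints'].round(3),o['finger_gap'])
for t in [.85,.6,.5,.45,.3,.15]: print(t,tcp_for(t).round(4))
E
```

```text
[ 0.47674305 -0.04754361  0.2608505 ] [0.44 1.39 0.33] [-0.254  0.184 -0.343  1.044 -0.    -0.091] 0.00011671538481810831
0.85 [ 0.4765 -0.0479  0.2606]
0.6 [ 0.4719 -0.076   0.2259]
0.5 [ 0.4705 -0.0846  0.2102]
0.45 [ 0.4699 -0.0884  0.202 ]
0.3 [ 0.4684 -0.0972  0.1765]
0.15 [ 0.4676 -0.1021  0.15  ]
```

Request:
step_arm(targets=[1,-0.09,-0.62,-0.64,0,0,0,1,-0.09,-0.59,-0.67,0,0,0,1,-0.09,-0.55,-0.7,0,0,0,1,-0.09,-0.52,-0.73,0,0,0,1,-0.08,-0.49,-0.75,0,0,0,1,-0.08,-0.46,-0.77,0,0,0,1,-0.08,-0.43,-0.79,0,0,0,1,-0.08,-0.39,-0.81,0,0,0])

```text
time: 11.93
tcp_pos: [0.4699, -0.0876, 0.202]
tool_rot: [0.081, 0.997, 0.0, 0.0]
ft_force: [0.9, 0.5, -0.3]
finger_gap: -0.0002
```

```bash
python3 - <<'E'
from h import *
o,im=shot('side','s9');print(o['tcp_pos'],o['ft_force'].round(2),o['joints'].round(3),o['finger_gap'])
o,im2=shot('scene','c9');print(o['tcp_pos'],o['ft_force'].round(2))
cv2.imwrite('pics/j9.png',np.hstack([cv2.resize(im[100:290,210:380],(400,447),interpolation=cv2.INTER_CUBIC),cv2.resize(im2[110:260,155:290],(400,447),interpolation=cv2.INTER_CUBIC)]))
E
```

```text
[ 0.4699296  -0.08762194  0.20197783] [ 0.85  0.52 -0.28] [-0.339  0.231 -0.443  0.898  0.    -0.176] -0.00019271490295653257
[ 0.46886606 -0.08785485  0.20044188] [-0.25 -0.52 -1.18]
```

View pics/j9.png

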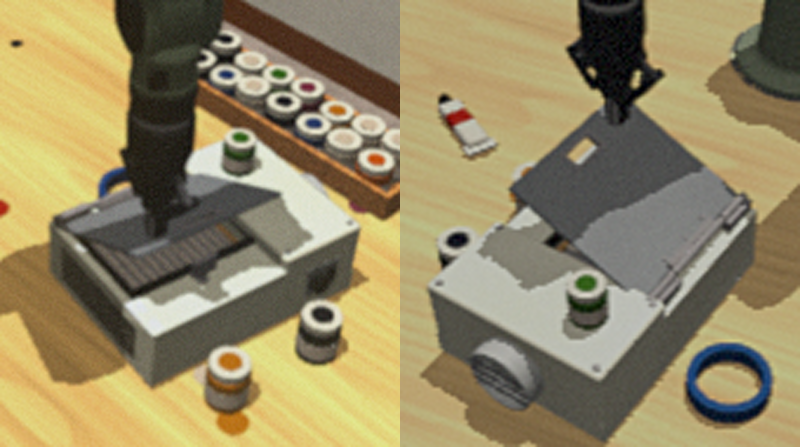

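Request:
step_arm(targets=[1,-0.02,-0.22,-0.52,0,0,0,1,-0.02,-0.2,-0.52,0,0,0,1,-0.02,-0.18,-0.52,0,0,0,1,-0.02,-0.17,-0.52,0,0,0,1,-0.02,-0.15,-0.5,0,0,0,1,-0.01,-0.14,-0.45,0,0,0,1,-0.01,-0.12,-0.4,0,0,0,1,0,-0.11,-0.35,0,0,0])

```text
time: 12.7
tcp_pos: [0.4686, -0.1002, 0.1645]
tool_rot: [0.081, 0.997, 0.0, -0.0]
ft_force: [-0.5, 0.4, 0.8]
finger_gap: 0.0001
```

```bash
python3 - <<'E'
from h import *
o,im=shot('wrist','w10');print(o['tcp_pos'],o['ft_force'].round(2),o['joints'].round(3))
o,im2=shot('scene','c10');print(o['tcp_pos'],o['ft_force'].round(2))
cv2.imwrite('pics/j10.png',np.hstack([cv2.resize(im,(480,360)),cv2.resize(im2[120:240,170:280],(320,360),interpolation=cv2.INTER_CUBIC)]))
for t in [.3,.25,.2,.15,.1,.05,0]: print(t,tcp_for(t).round(4))
E
```

```text
[ 0.46863032 -0.10015321  0.16448588] [-0.46  0.36  0.8 ] [-0.365  0.273 -0.494  0.805  0.    -0.202]
[ 0.46831442 -0.10023818  0.16394453] [-0.43 -0.4  -0.36]
0.3 [ 0.4684 -0.0972  0.1765]
0.25 [ 0.4681 -0.0993  0.1678]
0.2 [ 0.4678 -0.1009  0.1589]
0.15 [ 0.4676 -0.1021  0.15  ]
0.1 [ 0.4675 -0.1029  0.141 ]
0.05 [ 0.4674 -0.1032  0.132 ]
0 [ 0.4675 -0.1031  0.123 ]
```

View pics/j10.png

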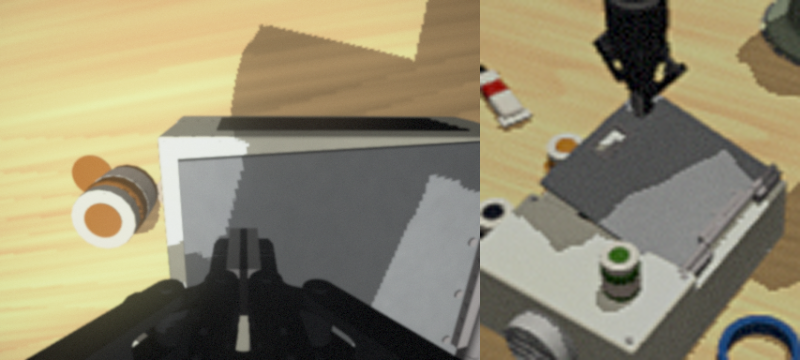

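Request:
step_arm(targets=[1,0,-0.06,-0.35,0,0,0,1,0,-0.06,-0.35,0,0,0,1,0,-0.05,-0.35,0,0,0,1,0,-0.04,-0.35,0,0,0,1,0,-0.03,-0.35,0,0,0,1,0,-0.03,-0.35,0,0,0,1,0,-0.02,-0.3,0,0,0,1,0,0,-0.25,0,0,0])

```text
time: 13.47
tcp_pos: [0.4687, -0.103, 0.1381]
tool_rot: [0.081, 0.997, 0.0, -0.0]
ft_force: [-0.5, -0.0, 0.6]
finger_gap: -0.0001
```

```bash
python3 - <<'E'
from h import *
o,im=shot('side','s11');print(o['tcp_pos'],o['ft_force'].round(2),o['joints'].round(3))
o,im2=shot('scene','c11');print(o['tcp_pos'],o['ft_force'].round(2))
cv2.imwrite('pics/j11.png',np.hstack([cv2.resize(im[120:270,220:370],(400,400),interpolation=cv2.INTER_CUBIC),cv2.resize(im2[130:230,180:280],(400,400),interpolation=cv2.INTER_CUBIC)]))
E
```

```text
[ 0.46865228 -0.10303678  0.13806431] [-0.46 -0.01  0.65] [-0.37   0.305 -0.527  0.739 -0.    -0.208]
[ 0.46840309 -0.1028929   0.13769634] [-0.43  0.22 -1.02]
```

View pics/j11.png

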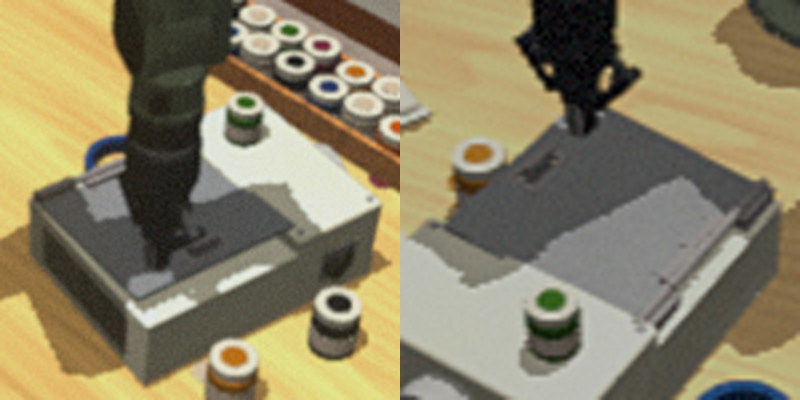

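Request:
step_arm(targets=[1,0,0,-0.15,0,0,0,1,0,0,-0.15,0,0,0,1,0,0,-0.15,0,0,0,1,0,0,-0.15,0,0,0,1,0,0,-0.12,0,0,0,1,0,0,-0.1,0,0,0,1,0,0,-0.1,0,0,0,1,0,0,-0.1,0,0,0])

```text
time: 14.23
tcp_pos: [0.4688, -0.1031, 0.1284]
tool_rot: [0.081, 0.997, -0.0, 0.0]
ft_force: [-1.1, -0.4, 3.6]
finger_gap: -0.0001
```

Request:
step_arm(targets=[1,0,0,-0.05,0,0,0,1,0,0,-0.05,0,0,0,1,0,0,-0.05,0,0,0,1,0,0,-0.05,0,0,0,1,0,0,-0.05,0,0,0,1,0,0,-0.05,0,0,0,1,0,0,0,0,0,0,1,0,0,0,0,0,0])

```text
time: 14.9
tcp_pos: [0.4688, -0.103, 0.1257]
tool_rot: [0.081, 0.997, -0.0, 0.0]
ft_force: [-1.7, -0.5, 5.6]
finger_gap: 0.0002
```

Request:
step_arm(targets=[1,0,0,-0.05,0,0,0,1,0,0,-0.05,0,0,0,1,0,0,-0.05,0,0,0,1,0,0,-0.05,0,0,0,1,0,0,-0.05,0,0,0,1,0,0,0,0,0,0,1,0,0,0,0,0,0,1,0,0,0,0,0,0])

```text
time: 15.57
tcp_pos: [0.4688, -0.103, 0.1234]
tool_rot: [0.081, 0.997, -0.0, 0.0]
ft_force: [-2.1, 0.3, 8.9]
finger_gap: -0.0004
```

Request:
step_arm(targets=[1,0,0,-0.03,0,0,0,1,0,0,-0.03,0,0,0,1,0,0,-0.03,0,0,0,1,0,0,-0.03,0,0,0,1,0,0,-0.03,0,0,0,1,0,0,0,0,0,0,1,0,0,0,0,0,0,1,0,0,0,0,0,0])

```text
time: 16.23
tcp_pos: [0.4689, -0.103, 0.1229]
tool_rot: [0.081, 0.997, -0.0, 0.001]
ft_force: [-5.4, 1.6, 17.1]
finger_gap: 0.0001
```

Request:
step_arm(targets=[1,0,0,-0.03,0,0,0,1,0,0,0,0,0,0,1,0,0,0,0,0,0,1,0,0,0,0,0,0,1,0,0,0,0,0,0,1,0,0,0,0,0,0,1,0,0,0,0,0,0,1,0,0,0,0,0,0])

```text
time: 16.9
tcp_pos: [0.4689, -0.103, 0.1228]
tool_rot: [0.081, 0.997, -0.0, 0.001]
ft_force: [-5.8, 1.9, 20.1]
finger_gap: 0.0002
```

```bash
python3 - <<'E'
from h import *
o,im=shot('side','s12');print(o['tcp_pos'],o['ft_force'].round(2),o['joints'].round(3))
o,im2=shot('scene','c12');o,im3=shot('wrist','w12');print(o['tcp_pos'],o['ft_force'].round(2))
cv2.imwrite('pics/j12.png',np.hstack([cv2.resize(im[150:250,230:330],(400,400),interpolation=cv2.INTER_CUBIC),cv2.resize(im2[140:220,190:270],(400,400),interpolation=cv2.INTER_CUBIC)]))
# face height check: predicted slot and corners when shut
S=np.array([[-.061,-.084,.109],[-.061,-.066,.109],[-.019,-.066,.109],[-.019,-.084,.109],[-.058,-.075,.138],[-.022,-.075,.138],[.065,-.1,.109],[-.145,-.1,.109]])
print(proj(CAL['scene'],E2W(p,S)).round(1).tolist()); print(proj(CAL['side'],E2W(p,S)).round(1).tolist())
E
```

```text
[ 0.46888983 -0.10301514  0.12284614] [-5.81  1.88 20.06] [-0.37   0.325 -0.546  0.699  0.    -0.208]
[ 0.46885645 -0.10299622  0.12280033] [-6.62  1.69 20.16]
[[216.4, 170.1], [220.3, 171.9], [213.4, 178.5], [209.4, 176.6], [217.4, 165.5], [211.3, 171.1], [190.9, 188.7], [226.2, 156.2]]
[[291.2, 220.7], [287.5, 216.9], [299.2, 211.6], [303.0, 215.2], [290.8, 211.1], [301.0, 206.5], [329.0, 207.8], [270.0, 235.6]]
```

View pics/j12.png

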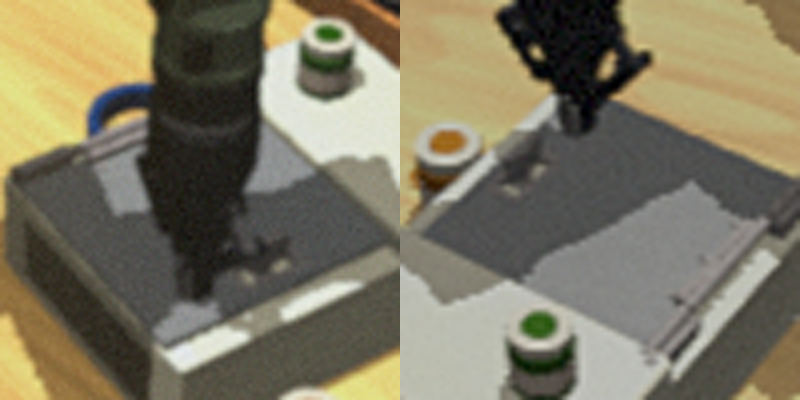

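View pics/w12.png

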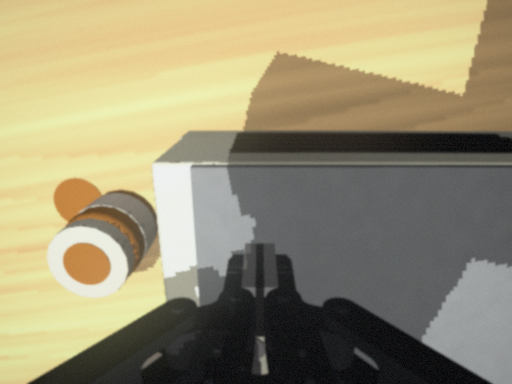

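```bash
python3 - <<'E'
from bench import robot
o=robot.get_obs();print(o['time'],o['ft_force']);print(robot.sign_off())
E
```

```text
17.05 [-5.6647778   1.23811685 19.86408773]
the job is handed in; nothing more can be done
None
```

The wing is in line with its slot and the cover is folded down over it. The arm is holding the cover pressed fully shut. I handed the job in at 17 s.

- **Wing:** I gripped it and turned it about 52.5° until the jaws stood at -9.25°. The rim and gasket edges measured -9.2° to -9.5° in the wrist camera, so it is in line to within about 0.3°. After I let go, it still looked parallel to the rim by eye.
- **Cover:** I folded it down from about 101° with the shut fingertips at 1 to 2 N, slowing towards the end. No force spike showed as it passed over the wing. I then pressed it through the gasket until the force rose steeply against the stop.
- **Last checks:**
  - The fingertips stood at 0.1088 m, against 0.109 m for the outer face of a shut cover.
  - The push held steady at about 20 N, above the 8 to 12 N the gasket needs.
  - The pictures show the cover lying flat with the wing standing up through the slot.
- **Less certain:**
  - With the cover shut, the wing's angle could only be judged by eye.
  - About 6 N of sideways force remained on the fingertips during the final press.
  - Nothing else on the bench looked moved in the pictures, but I did not measure the other objects again.

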